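# Post a plywood tag through the slot of the collecting box

## Task

Take the plywood tag that leans on the small easel, turn it edge-on and post it through the narrow slot in the lid of the wooden collecting box, so that it drops completely inside. A hidden baffle under the lid has a second slot out of line with the first: feel for it by rocking the tag fore and aft until it goes through. Do not knock over or shove the other things on the table.

Things in the scene. Friction and masses are not known exactly. Their poses are not given: they have to be found in the camera images.
- tag: Flat plywood tag, 120 mm long, 70 mm wide, 8 mm thick, about 50 g, top corners clipped by 15 mm. Origin: centre of the foot end (square corners). Own axes: x = normal to its faces, y = across its width, z = from foot to top. It starts leaning 35 degrees from upright on the easel, top end nearer the robot.
- tag_top (a point): Centre of the tag's top end, 120 mm from the foot; axes as the tag's. At the start the uppermost 50 mm overhang the easel with nothing under them, about 110 mm above the table: the tag can be pinched there by its two faces, fingers pointing down and sloping 35 degrees away from the robot, and drawn off upward along its own length.
- tag_foot (a point): Centre of the tag's foot end; axes as the tag's.
- easel: Small fixed plywood easel, base 90 x 100 mm, its board leaning 35 degrees from upright, 90 mm wide, under the lowest 70 mm of the tag; a 6 mm lip holds the tag's foot. Origin: on the table; its x axis points level from the robot's side towards the tag's foot, whose centre starts 35 mm along x, 40 mm above the table.
- keepbox: Fixed wooden collecting box, 140 mm (its x) by 110 mm (its y) by 150 mm high, closed all round except for the slot. Origin: centre of its underside on the table. Inner floor 6 mm above the table, so a tag standing inside is wholly below the lid.
- slot (a point): Centre of the slot in the lid, at the lid's upper face, 150 mm above the table; axes as the box's. The slot is 12 mm wide (x) and 80 mm long (y), the lid 6 mm thick, no chamfer. The tag goes in with its faces square to the box's x axis.
- under_slot (a point): Point 46 mm straight below the slot's centre, level with the top of a fixed hidden baffle 4 mm thick. Its one slot (12 mm wide, parallel to the lid's, full inner length) is displaced along x by an unknown 0 to 9 mm either way, new each time. A tag stopped here must be rocked about the lid's slot, up to about 13 degrees either way, until its foot goes through; then it falls when released.
- pencil: Pencil lying on the table, 170 mm long, 9 mm thick. Bystander.
- knife: Closed-up grey utility knife lying on the table, 185 mm long, 26 mm wide, 17 mm high. Bystander.
- pliers: Pliers lying on the table, 210 mm long, 70 mm wide, 20 mm high. Bystander.
- block: Cork sanding block, 70 x 45 x 22 mm. Bystander.
- screwdriver: Screwdriver lying on the table, 170 mm long. Bystander.
- glue: White glue bottle standing upright, 44 mm across, 120 mm high. Bystander.
- jar: Glass jar standing upright, 70 mm across, 85 mm high. Bystander.
Mind the look-alikes: they are no part of the job. Of the things that look like the tag, the smaller one is meant.

How it is judged:
By the outcome, as a careful person would: the job done as asked, in the order asked, and still so for the second after the job is handed in, with the robot touching nothing.
It also fails if it takes over 64 s, if anything falls off the work surface, if the arm or the gripper's body presses on something with over 40 N, if the wrist force passes 120 N, or if a joint passes its speed limit or range.

## Robot

A 7-joint arm with a two-finger parallel gripper is mounted at the origin on the work surface. World frame = base frame: x ahead of the robot, y to its left, z up, the work surface at z = 0. Lengths are in mm, angles in rad, forces in N, time in s.
With the tool pointing down it reaches from about 400 to 875 mm from the base axis. Payload 4.4 kg.
Tool frame: the origin (TCP) lies at the very end of the fingers, on their centre line; the grasp point (between the pads) lies 19 mm behind it (ctrl.pinch_z is the z of the grasp point in the tool frame, in mm); z points along the fingers, x is the direction in which the jaws open and shut, and the axes are right-handed (so a half turn about z gives the same grasp; the last joint's range is limited). The gripper opens to 85 mm and grips with 20 to 120 N. Pads are 22 mm wide; open, the fingers measure 114 mm over their backs; the gripper's body (76 mm by 85 mm) begins 54 mm behind the grasp point. The pads swing forward as they close: fully open they stand 13 mm farther back than shut.
Start: joints at [-1.258, 0.628, 0.038, 1.517, -0.027, 0.996, -0.02], TCP at [240.351, 603.945, 231.313] pointing down, gripper open.
Joint ranges: [-3.06, 3.06], [-0.37, 2.12], [-1.25, 1.32], [0.18, 2.47], [-1.1, 4.24], [0.23, 1.98], [-2.94, 2.94]. Speed limits (rad/s): [2.57, 2.57, 3.14, 3.14, 3.14, 3.14, 3.14].

## Interface

Orientations are given as [roll, pitch, yaw] about the fixed x, y, z axes, in that order (R = Rz(yaw) Ry(pitch) Rx(roll)).
In Python, from cell import sensors, get_image, order, ctrl gives the robot as it stands.
- The arm moves only by the tool arm_command, never from a script. Its argument "rows" is a list that holds one entry, the list of rows, each a list of 6 numbers: the shift along the tool's x, y, z in mm, then the turn, a rotation vector about the tool's x, y, z in degrees. A call has 1 to 20 rows; each row is the pose to reach, as a shift and turn from the pose commanded when the call began, along the tool's axes at that moment; what a row does not reach only later rows make up. A row lasts 1/12 s, in which the tool goes at most 41.7 mm and 7.16 degrees, less where a joint would pass 70% of its speed; a pose out of reach is approached as far as the arm can. A call with a gripper value outside its range is refused whole. "claw" is the opening, from -1 (shut) to 1 (fully open), set as the call begins (left out, the last holds). The fingers move at their own pace and stop on an object; the grip force is fixed at half the most. Time passes only in rows, so rows that repeat a pose let the fingers close. It gives the time, the measured TCP pose, the force and the opening at its end, in the units of the state.
- sensors.read_state(): the state, without advancing time (a new reading comes with each control period).
- get_image(name): name is "side" or "top" or "wrist"; returns a dict with "pixels" (384x512x3 uint8, red, green, blue), "z_map" (384x512 float32, mm along the optical axis (not along the pixel's ray), 0 where there is no reading), "K" (3x3 intrinsics, pixels), "pose" (4x4, takes a point from camera to world coordinates). Camera axes: x right, y up, looking along -z (the intrinsics and any distortion apply to the point x, -y, -z); pixel columns grow to the right and rows downward; lengths in mm; the calibration is good to about 2 mm. The wrist camera is an equidistant fisheye: a pixel r from the principal point sees the ray r / f radians off the axis. A picture is of the moment at which its call begins.
- order.finish_job(): hands the job in, once; it reports no verdict.
The state is a dict: "clock": time; "qpos": joint angles; "qd": joint speeds; "tau": joint torques, N m; "eef_pos": TCP position; "tool_rot": TCP orientation; "force": force on the tool from outside, world axes, zero at the start; "torque": the same for the moment, N m; "width": finger opening in mm.
Only numpy, scipy, OpenCV 4.12 (cv2) and the standard library are available. Lean on these libraries where they do the work, as an engineer would, in place of code of your own. Each camera call takes 0.05 s, during which the arm holds its last target.

## Working session

There is one attempt and no reset: what is moved stays moved. The work goes in short steps, Python scripts to look and compute and a tool call to move; the robot and the scene stay as the last step left them, time stands still between calls to the robot, and variables do not carry over. Pictures are saved under pics/ and viewed, and the job is handed in when it is done.

Besides the shell and the picture viewer there is one more tool, called by a JSON object that holds its "fn" and its "kwargs". arm_command: Moves the arm, as the interface text tells. Its arguments: {"type":"object","properties":{"rows":{"type":"array","items":{"type":"array","items":{"type":"array","items":{"type":"number"}}}},"claw":{"type":"number"}},"required":["rows"]}

```bash
mkdir -p pics; ls
python3 - <<'E'
from cell import sensors, get_image, order, ctrl
import cv2,numpy as np
print(sensors.read_state(), ctrl.pinch_z)
for n in ["side","top"]:
    d=get_image(n); cv2.imwrite(f"pics/{n}0.png",d["pixels"][:,:,::-1]); np.savez(f"{n}0.npz",**d); print(n,d["K"],d["pose"].round(3).tolist(),d.keys())
E
```

```text
pics
{'clock': 0.0, 'qpos': array([-1.2578126 ,  0.62934092,  0.03843273,  1.51840774, -0.02701659,
        0.99628325, -0.01999427]), 'qd': array([ 0.00197664, -0.0010146 , -0.00044856, -0.00174494, -0.000475  ,
       -0.00039877,  0.00215858]), 'tau': array([-2.05468918e-04, -5.63400292e+01,  1.22611128e+00, -1.93451589e+01,
        1.10163397e-02,  1.01701639e-02, -2.62848175e-06]), 'eef_pos': array([240.09099675, 603.34253605, 230.37957908]), 'tool_rot': array([3.14158610e+00, 1.92170026e-03, 1.19201586e+00]), 'force': array([ 0.22280317, -0.28549859, -0.42457317]), 'torque': array([-0.04669399, -0.00544401, -0.0293985 ]), 'width': 85.4168081769077} -18.700000000000003
side [[400.56799779   0.         252.43230797]
 [  0.         400.56799779 192.63565771]
 [  0.           0.           1.        ]] [[0.998, 0.03, -0.056, 464.039], [-0.061, 0.709, -0.703, -757.259], [0.019, 0.705, 0.709, 863.618], [0.0, 0.0, 0.0, 1.0]] dict_keys(['pixels', 'z_map', 'K', 'pose'])
top [[408.23548272   0.         258.69544138]
 [  0.         408.23548272 187.93030128]
 [  0.           0.           1.        ]] [[0.017, 0.998, -0.062, 426.122], [-1.0, 0.015, -0.017, -5.68], [-0.016, 0.062, 0.998, 1333.285], [0.0, 0.0, 0.0, 1.0]] dict_keys(['pixels', 'z_map', 'K', 'pose'])
```

View pics/side0.png

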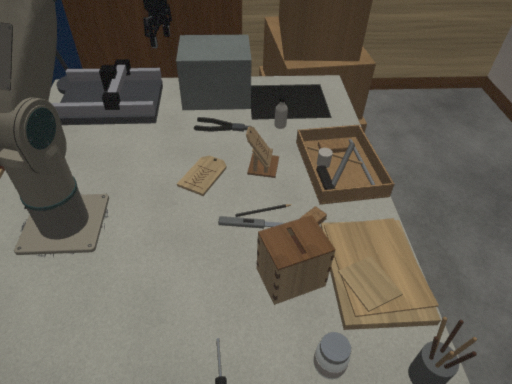

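View pics/top0.png

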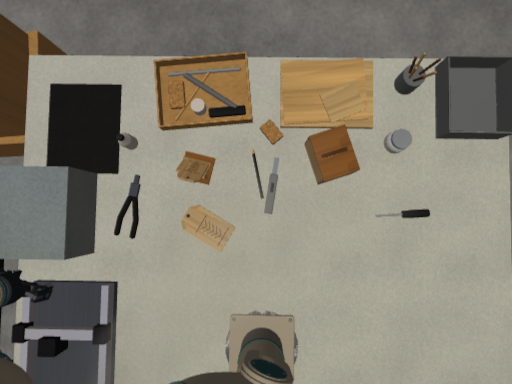

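```bash
cat > h.py <<'E'
import numpy as np,cv2
def load(n): return dict(np.load(n))
def w(d,u,v,z=None):
    K=d["K"];u=np.asarray(u,float);v=np.asarray(v,float)
    if z is None: z=d["z_map"][v.astype(int),u.astype(int)]
    p=np.stack([(u-K[0,2])/K[0,0]*z,-(v-K[1,2])/K[1,1]*z,-z],-1)
    return p@d["pose"][:3,:3].T+d["pose"][:3,3]
def cloud(d,u0,u1,v0,v1):
    v,u=np.mgrid[v0:v1,u0:u1]; return w(d,u,v)
E
python3 - <<'E'
from h import *
s=load("side0.npz");t=load("top0.npz")
def crop(d,u0,v0,u1,v1,k): return cv2.resize(d["pixels"][v0:v1,u0:u1,::-1],None,fx=k,fy=k,interpolation=cv2.INTER_CUBIC)
a=crop(s,170,110,300,210,6);cv2.imwrite("pics/c_side_easel.png",a)
a=crop(t,160,135,250,255,5);cv2.imwrite("pics/c_top_easel.png",a)
a=crop(s,245,200,345,305,5);b=crop(t,295,115,370,190,7)
cv2.imwrite("pics/c_box.png",np.hstack([cv2.resize(a,(400,420)),cv2.resize(b,(400,420))]))
E
```

```text
(no output)
```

View pics/c_side_easel.png

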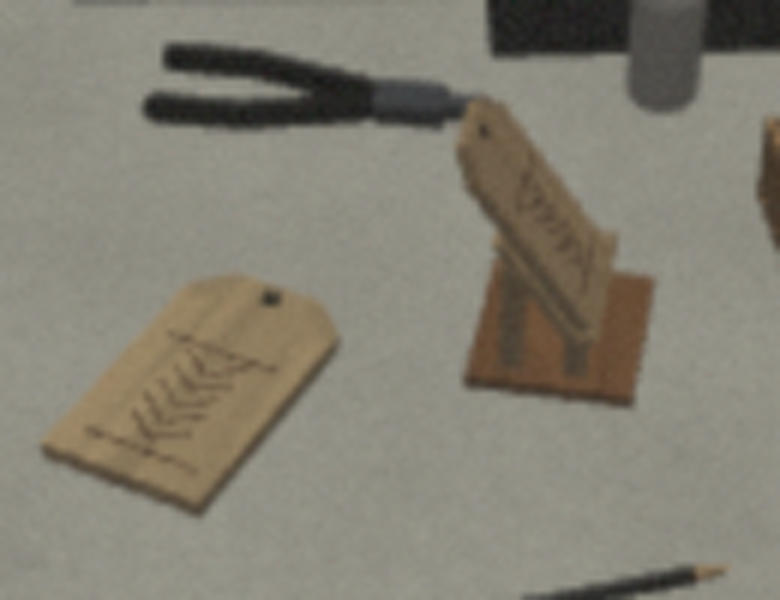

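View pics/c_top_easel.png

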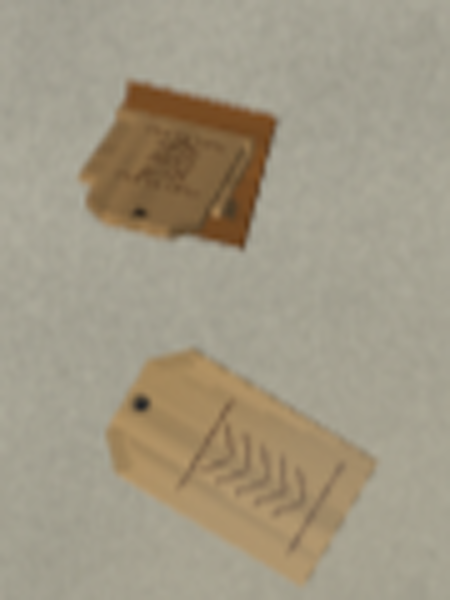

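View pics/c_box.png

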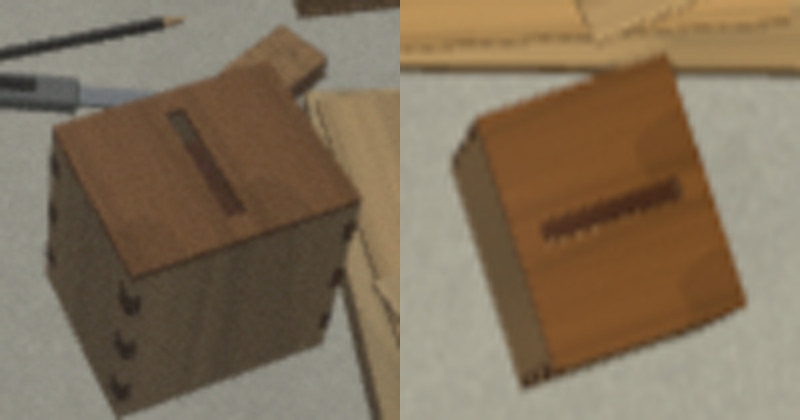

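Run:
```python
from h import *
np.set_printoptions(precision=1,suppress=True)
s=load("side0.npz");t=load("top0.npz")
# lid
for n,d,(u0,u1,v0,v1) in [("top",t,(295,370,115,190)),("side",s,(245,345,200,305))]:
    P=cloud(d,u0,u1,v0,v1).reshape(-1,3); m=(P[:,2]>140)&(P[:,2]<160); Q=P[m]
    r=cv2.minAreaRect(Q[:,:2].astype(np.float32)); print(n,"lid z",np.median(Q[:,2]),r,m.sum())
    b=cv2.boxPoints(r);print(b)
print("slot ends top",w(t,[322.2,347.5],[156.1,148.6],None))
K=t["K"]
def onz(d,u,v,z):
    o=d["pose"][:3,3];q=w(d,u,v,1.0)-o;return o+q*(z-o[2])/q[2]
print(onz(t,322.2,156.1,150),onz(t,347.5,148.6,150))
# side slot ends crop factor: 500x525->400x420 =>4
for c in [(178,112),(236,213)]: print("side slot",onz(s,245+c[0]/4,200+c[1]/4,150))
# dark slot segmentation in top
g=cv2.cvtColor(t["pixels"],cv2.COLOR_RGB2GRAY).astype(int)
print("table z",np.median(cloud(t,240,260,210,240)[...,2]),np.median(cloud(s,100,130,300,330)[...,2]))
# tag plane from both
for n,d,(u0,u1,v0,v1) in [("top",t,(172,220,148,190)),("side",s,(243,285,120,180))]:
    P=cloud(d,u0,u1,v0,v1).reshape(-1,3); m=(P[:,2]>60)&(P[:,2]<160); Q=P[m]
    best=0
    rng=np.random.default_rng(0)
    for i in range(500):
        a=Q[rng.choice(len(Q),3,False)];nn=np.cross(a[1]-a[0],a[2]-a[0]);l=np.linalg.norm(nn)
        if l<200: continue
        nn/=l;e=abs((Q-a[0])@nn);k=(e<2.5).sum()
        if k>best: best=k;I=e<2.5
    c=Q[I].mean(0);U,S,V=np.linalg.svd(Q[I]-c);nn=V[2]*np.sign(V[2][2])
    print(n,len(Q),best,"c",c,"n",nn.round(3),"tilt",np.degrees(np.arccos(nn[2])),"yaw",np.degrees(np.arctan2(nn[1],nn[0])),"zmax",Q[I][:,2].max())
    np.save(n+"_tag.npy",Q[I])
```

```text
top lid z 150.32236037894927 ((608.2774658203125, -202.9154510498047), (140.11737060546875, 111.01995849609375), 18.759077072143555) 1721
[[ 524.1 -172.9]
 [ 559.8 -278. ]
 [ 692.5 -232.9]
 [ 656.8 -127.8]]
side lid z 151.4063020135036 ((608.3377685546875, -204.40798950195312), (141.7615966796875, 113.559814453125), 18.517072677612305) 2524
[[ 523.1 -173.1]
 [ 559.2 -280.8]
 [ 693.6 -235.7]
 [ 657.5 -128.1]]
slot ends top [[ 601.8 -175.2  103.5]
 [ 618.5 -242.5  148. ]]
[ 595.1 -168.8  150. ] [ 618.2 -242.1  150. ]
side slot [ 599.5 -168.5  150. ]
side slot [ 622.2 -241.4  150. ]
table z 0.394109444415335 1.0872141828996291
top 494 377 c [551.5 220.6 102.3] n [ 0.8 -0.2  0.6] tilt 54.95608001652826 yaw -13.396913628863949 zmax 143.9002249335649
side 459 350 c [553.3 215.6 101.9] n [ 0.8 -0.2  0.6] tilt 55.21951868911975 yaw -13.768085915742274 zmax 144.98106573664654
```

Run:
```python
from h import *
np.set_printoptions(precision=2,suppress=True)
yaw=np.radians(-13.6);h=np.array([np.cos(yaw),np.sin(yaw),0]);L=np.radians(35)
zt=-np.sin(L)*h+np.cos(L)*np.array([0,0,1]);n=np.cos(L)*h+np.sin(L)*np.array([0,0,1]);y=np.cross(zt,n)
print("n",n,"y",y,"z",zt)
for k in ["top","side"]:
    Q=np.load(k+"_tag.npy");a=Q@zt;b=Q@y;c=Q@n
    lo,hi=np.percentile(a,[0.3,99.7]);
    up=a>hi-45
    print(k,"plane",np.median(c),c.std(),"z range",lo,hi,"y range all",np.percentile(b,[.5,99.5]))
    for q in np.arange(lo,hi,10):
        m=(a>=q)&(a<q+10);print("  %.0f"%(q-lo),m.sum(),b[m].min(),b[m].max())
    sel=(a<hi-18)&(a>hi-48);bm=(b[sel].min()+b[sel].max())/2
    top=n*np.median(c)+zt*hi+y*bm; print("top centre upper face",top,"centre thick",top-4*n,"foot",top-4*n-120*zt)
```

```text
n [ 0.8  -0.19  0.57] y [ 0.24  0.97 -0.  ] z [-0.56  0.13  0.82]
top plane 455.34773237806405 1.1095283373701619 z range -245.25289897546622 -144.04569590067132 y range all [309.71 379.41]
  0 36 310.63422435964713 379.0026110284947
  10 34 310.4497151607094 375.28242060843206
  20 33 313.70799374476246 379.38492185881546
  30 37 309.6664158339206 378.90499043140943
  40 35 310.16080420167066 379.574370028844
  50 40 310.1654950509221 380.21583273841316
  60 39 310.1434853161941 378.9281959628354
  70 41 309.16879762229064 379.32783511322805
  80 40 309.71223600737216 378.4927363784424
  90 37 317.5484043914843 373.2326709772748
  100 3 332.95274367453146 360.55377629884293
top centre upper face [523.79 227.46 143.18] centre thick [520.61 228.23 140.89] foot [587.51 212.05  42.59]
side plane 457.46949919891995 1.0844525130679283 z range -246.7832736633168 -144.01865911197564 y range all [304.83 378.84]
  0 34 305.84476792600805 378.8279492952004
  10 32 308.45845043705685 377.1252823269553
  20 32 306.3261437503043 375.3605275600776
  30 35 304.69521895609745 374.4958736024553
  40 35 307.50829465173695 378.6794836978398
  50 38 304.8785323810755 379.5609519556526
  60 35 305.64645449810587 375.5607285692742
  70 35 303.37623811803604 378.8608930832195
  80 34 305.5280603383364 374.6214311371717
  90 28 316.68097511511496 369.9607618166026
  100 10 324.2410735798617 358.962914167773
top centre upper face [524.81 224.35 144.42] centre thick [521.63 225.12 142.13] foot [588.53 208.94  43.83]
```

```bash
cat >> h.py <<'E'
from scipy.spatial.transform import Rotation as R
def tool(xdir,zdir):
    x=np.array(xdir,float);z=np.array(zdir,float);z/=np.linalg.norm(z);x-=z*(x@z);x/=np.linalg.norm(x)
    return R.from_matrix(np.stack([x,np.cross(z,x),z],1))
yaw_t=np.radians(-13.6);hh=np.array([np.cos(yaw_t),np.sin(yaw_t),0]);L=np.radians(35);Z=np.array([0,0,1.])
zt=-np.sin(L)*hh+np.cos(L)*Z;nt=np.cos(L)*hh+np.sin(L)*Z
RG=tool(nt,-zt)
def cur():
    from cell import sensors
    s=sensors.read_state();return s,s["eef_pos"],R.from_euler("xyz",s["tool_rot"])
def rel(pt,rt,N=1,show=True):
    s,p,r=cur();d=r.inv().apply(np.array(pt)-p);v=np.degrees((r.inv()*rt).as_rotvec())
    print("shift",d.round(1),"|%.0f|"%np.linalg.norm(d),"rot",v.round(2),"|%.1f|"%np.linalg.norm(v))
    if N>1:
        for k in range(1,N+1): print(np.r_[d*k/N,v*k/N].round(1).tolist(),end=",")
    return d,v
E
python3 - <<'E'
from h import *
top=np.array([521,226.7,140.5]);g=top-32*zt
print(g,g+100*zt); rel(g+100*zt,RG,18)
E
```

```text
[538.83980566 222.38409679 114.28713458] [483.09041297 235.87129432 196.20233901]
shift [-251.6  361.7   34.7] |442| rot [-24.89  28.84  79.18] |87.9|
[-14.0, 20.1, 1.9, -1.4, 1.6, 4.4],[-28.0, 40.2, 3.9, -2.8, 3.2, 8.8],[-41.9, 60.3, 5.8, -4.1, 4.8, 13.2],[-55.9, 80.4, 7.7, -5.5, 6.4, 17.6],[-69.9, 100.5, 9.6, -6.9, 8.0, 22.0],[-83.9, 120.6, 11.6, -8.3, 9.6, 26.4],[-97.8, 140.7, 13.5, -9.7, 11.2, 30.8],[-111.8, 160.7, 15.4, -11.1, 12.8, 35.2],[-125.8, 180.8, 17.4, -12.4, 14.4, 39.6],[-139.8, 200.9, 19.3, -13.8, 16.0, 44.0],[-153.8, 221.0, 21.2, -15.2, 17.6, 48.4],[-167.7, 241.1, 23.1, -16.6, 19.2, 52.8],[-181.7, 261.2, 25.1, -18.0, 20.8, 57.2],[-195.7, 281.3, 27.0, -19.4, 22.4, 61.6],[-209.7, 301.4, 28.9, -20.7, 24.0, 66.0],[-223.7, 321.5, 30.9, -22.1, 25.6, 70.4],[-237.6, 341.6, 32.8, -23.5, 27.2, 74.8],[-251.6, 361.7, 34.7, -24.9, 28.8, 79.2],
```

{"fn": "arm_command", "kwargs": {"rows": [[[-14, 20, 2, -1.4, 1.6, 4.4], [-28, 40, 4, -2.8, 3.2, 8.8], [-42, 60, 6, -4.2, 4.8, 13.2], [-56, 80, 8, -5.5, 6.4, 17.6], [-70, 100, 10, -6.9, 8, 22], [-84, 121, 12, -8.3, 9.6, 26.4], [-98, 141, 13.5, -9.7, 11.2, 30.8], [-112, 161, 15.5, -11.1, 12.8, 35.2], [-126, 181, 17.5, -12.4, 14.4, 39.6], [-140, 201, 19, -13.8, 16, 44], [-154, 221, 21, -15.2, 17.6, 48.4], [-168, 241, 23, -16.6, 19.2, 52.8], [-182, 261, 25, -18, 20.8, 57.2], [-196, 281, 27, -19.4, 22.4, 61.6], [-210, 301, 29, -20.7, 24, 66], [-224, 322, 31, -22.1, 25.6, 70.4], [-238, 342, 33, -23.5, 27.2, 74.8], [-251.6, 361.7, 34.7, -24.9, 28.8, 79.2], [-251.6, 361.7, 34.7, -24.9, 28.8, 79.2], [-251.6, 361.7, 34.7, -24.9, 28.8, 79.2]]], "claw": 0.1}}

```text
clock: 1.77
eef_pos: [477.1, 244.2, 197.8]
tool_rot: [3.109, -0.588, -0.162]
force: [-0.8, -0.8, 0.2]
width: 46.9
```

Run:
```python
from h import *
from cell import get_image
top=np.array([521,226.7,140.5]);g=top-32*zt
rel(g+100*zt,RG);rel(g,RG)
print(RG.as_euler("xyz"))
d=get_image("wrist");cv2.imwrite("pics/wrist1.png",d["pixels"][:,:,::-1]);np.savez("wrist1.npz",**d);print(d["K"],d["pose"].round(3))
```

```text
shift [5.1 7.1 5.6] |10| rot [-0.57  1.28  3.6 ] |3.9|
shift [  7.3   8.1 105.6] |106| rot [-0.57  1.28  3.6 ] |3.9|
[ 3.14159265 -0.61086524 -0.23736478]
[[297.31863964   0.         250.5866059 ]
 [  0.         297.31863964 198.23768186]
 [  0.           0.           1.        ]] [[ 8.21000e-01  3.23000e-01 -4.70000e-01  4.12769e+02]
 [-1.34000e-01  9.10000e-01  3.92000e-01  3.30399e+02]
 [ 5.55000e-01 -2.59000e-01  7.91000e-01  3.14524e+02]
 [ 0.00000e+00  0.00000e+00  0.00000e+00  1.00000e+00]]
```

View pics/wrist1.png

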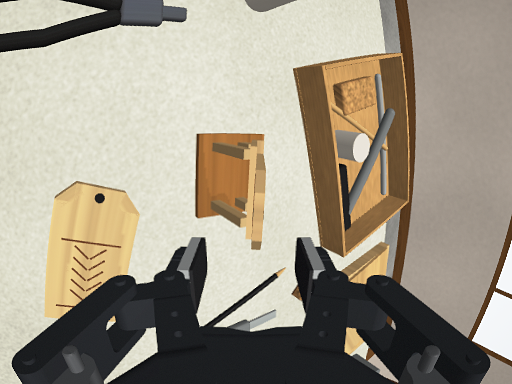

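{"fn": "arm_command", "kwargs": {"rows": [[[0, 0, 0, 0, 0, 0], [0, 0, 0, 0, 0, 0], [0, 0, 0, 0, 0, 0]]]}}

```text
clock: 2.07
eef_pos: [476.1, 246.8, 197.8]
tool_rot: [3.108, -0.586, -0.155]
force: [-0.5, -0.7, 0.0]
width: 46.8
```

Run:
```python
from h import *
from cell import get_image
top=np.array([521,226.7,140.5]);g=top-32*zt
rel(g+100*zt,RG);rel(g,RG)
d=get_image("wrist");cv2.imwrite("pics/wrist2.png",d["pixels"][:,:,::-1]);np.savez("wrist2.npz",**d);
s,p,r=cur()
# tag cloud fisheye from wrist
K=d["K"];v,u=np.mgrid[0:384,0:512];x=(u-K[0,2])/K[0,0];y=(v-K[1,2])/K[1,1];th=np.hypot(x,y);z=d["z_map"]
k=np.tan(th)/np.maximum(th,1e-9)
P=np.stack([x*k*z,-y*k*z,-z],-1)@d["pose"][:3,:3].T+d["pose"][:3,3]
Q=P[(z>0)&(v<260)&(u>190)&(u<300)]
Qt=r.inv().apply(Q-p)  # tool frame
m=(abs(Qt[:,0])<40)&(Qt[:,2]>40)&(Qt[:,2]<110)&(abs(Qt[:,1])<60)
T=Qt[m];print(len(T))
for a in range(40,110,10):
    q=T[(T[:,2]>=a)&(T[:,2]<a+10)]
    if len(q)>3: print(a,len(q),"x",q[:,0].min().round(1),q[:,0].max().round(1),"y",q[:,1].min().round(1),q[:,1].max().round(1))
```

```text
shift [6.3 9.5 6.4] |13| rot [-0.73  1.36  3.94] |4.2|
shift [  8.6  10.9 106.3] |107| rot [-0.73  1.36  3.94] |4.2|
869
70 562 x 2.2 12.2 y -12.0 35.5
80 217 x 1.5 13.3 y -22.0 45.2
90 64 x 1.5 13.7 y -23.4 46.3
100 26 x 2.4 13.3 y -23.3 33.2
```

View pics/wrist2.png

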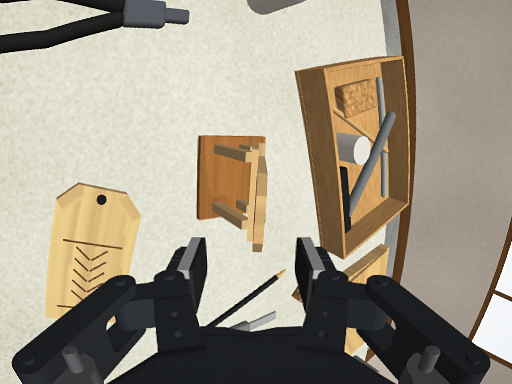

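{"fn": "arm_command", "kwargs": {"rows": [[[3, 5, 3, -0.4, 0.7, 2], [6.3, 9.5, 6.4, -0.7, 1.4, 3.9], [6.3, 9.5, 6.4, -0.7, 1.4, 3.9], [6.5, 9.7, 16, -0.7, 1.4, 3.9], [6.7, 9.8, 28, -0.7, 1.4, 3.9], [7, 10, 40, -0.7, 1.4, 3.9], [7.3, 10.2, 52, -0.7, 1.4, 3.9], [7.6, 10.4, 64, -0.7, 1.4, 3.9], [7.6, 10.4, 64, -0.7, 1.4, 3.9], [7.6, 10.4, 64, -0.7, 1.4, 3.9]]]}}

```text
clock: 2.95
eef_pos: [515.3, 226.8, 148.8]
tool_rot: [3.14, -0.611, -0.238]
force: [-0.2, -0.1, -1.4]
width: 47.0
```

Run:
```python
from h import *
from cell import get_image
top=np.array([521,226.7,140.5]);g=top-32*zt
rel(g,RG)
d=get_image("wrist");cv2.imwrite("pics/wrist3.png",d["pixels"][:,:,::-1])
```

```text
shift [-0.3 -1.3 42. ] |42| rot [ 0.08 -0.03 -0.02] |0.1|
```

View pics/wrist3.png

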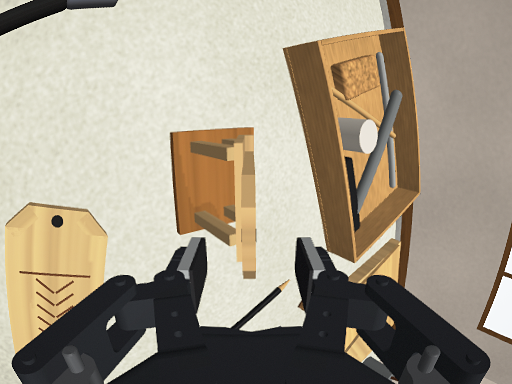

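{"fn": "arm_command", "kwargs": {"rows": [[[0, -1, 10, 0, 0, 0], [0, -1, 20, 0, 0, 0], [0, -1, 30, 0, 0, 0], [0, -1, 38, 0, 0, 0], [0, -1, 42, 0, 0, 0], [0, -1, 42, 0, 0, 0], [0, -1, 42, 0, 0, 0]]]}}

```text
clock: 3.58
eef_pos: [539.0, 222.2, 115.0]
tool_rot: [-3.141, -0.612, -0.239]
force: [-0.1, 0.8, -0.7]
width: 47.0
```

{"fn": "arm_command", "kwargs": {"rows": [[[0, 0, 0, 0, 0, 0], [0, 0, 0, 0, 0, 0], [0, 0, 0, 0, 0, 0], [0, 0, 0, 0, 0, 0], [0, 0, 0, 0, 0, 0], [0, 0, 0, 0, 0, 0], [0, 0, 0, 0, 0, 0], [0, 0, 0, 0, 0, 0]]], "claw": -1}}

```text
clock: 4.25
eef_pos: [538.5, 222.5, 114.7]
tool_rot: [-3.141, -0.611, -0.238]
force: [-5.3, 0.6, 6.1]
width: 7.1
```

Run:
```python
from h import *
from cell import get_image
top=np.array([521,226.7,140.5]);g=top-32*zt
rel(g,RG);print(cur()[0])
d=get_image("wrist");cv2.imwrite("pics/wrist4.png",d["pixels"][:,:,::-1])
d=get_image("side");cv2.imwrite("pics/side4.png",cv2.resize(d["pixels"][60:210,200:340,::-1],None,fx=4,fy=4,interpolation=2))
```

```text
shift [0.1 0.  0.5] |1| rot [ 0.   -0.03 -0.05] |0.1|
{'clock': 4.25, 'qpos': array([-0.89686368,  0.69125419,  0.24610592,  2.24416711,  1.95866516,
        0.36652252, -2.89261134]), 'qd': array([ 0.00090364,  0.00128826, -0.00107679, -0.00027074,  0.00284952,
        0.00020707, -0.0022179 ]), 'tau': array([ 1.69698939e+00, -4.29019046e+01,  6.09584391e+00, -7.53325492e+00,
        2.98008034e-01,  2.94776827e+00,  1.56853239e-03]), 'eef_pos': array([538.48771721, 222.49943582, 114.69048925]), 'tool_rot': array([-3.14105864, -0.61131752, -0.23843009]), 'force': array([-5.26060256,  0.5843007 ,  6.11526716]), 'torque': array([ 0.0797883 ,  0.86141571, -0.04665354]), 'width': 7.074985125801846}
```

View pics/side4.png

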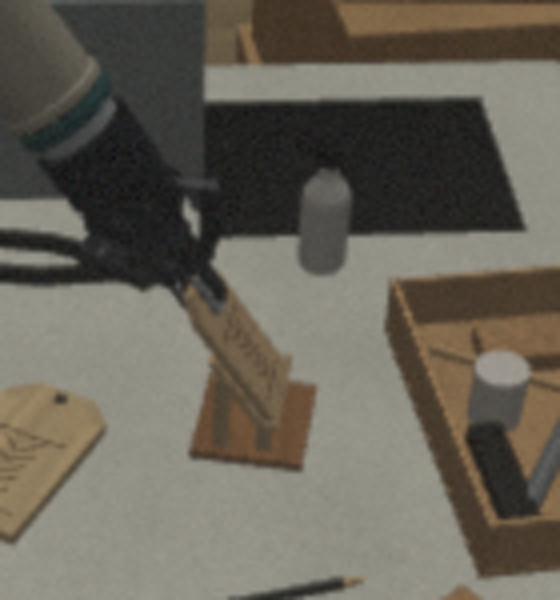

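View pics/wrist4.png

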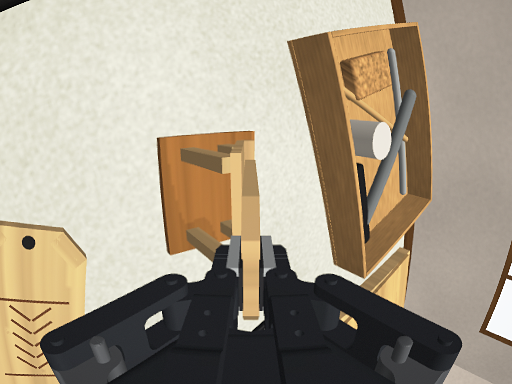

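{"fn": "arm_command", "kwargs": {"rows": [[[0, 0, -4, 0, 0, 0], [0, 0, -10, 0, 0, 0], [0, 0, -18, 0, 0, 0], [0, 0, -26, 0, 0, 0], [0, 0, -34, 0, 0, 0], [0, 0, -42, 0, 0, 0], [0, 0, -50, 0, 0, 0], [0, 0, -50, 0, 0, 0], [0, 0, -50, 0, 0, 0]]]}}

```text
clock: 5.1
eef_pos: [511.3, 229.2, 156.0]
tool_rot: [-3.14, -0.613, -0.239]
force: [0.8, 0.9, -0.7]
width: 6.9
```

Run:
```python
from h import *
s,p,r=cur();print(s["qpos"].round(2),s["width"],s["force"])
top=np.array([521,226.7,140.5]);g=top-32*zt
rel(g+50*zt,RG)
# next waypoint: raise and turn tool to vertical, same yaw
rel([540,200,300],tool(hh,[0,0,-1]))
bx=np.array([np.cos(np.radians(18.6)),np.sin(np.radians(18.6)),0])
rel([540,150,310],tool(bx,[0,0,-1]))
```

```text
[-1.04  0.6   0.37  2.27  1.72  0.31 -2.68] 6.92572296038609 [ 0.79439247  0.88007471 -0.7443051 ]
shift [-0.7  0.1  0.5] |1| rot [ 0.   -0.11 -0.09] |0.1|
shift [111.3  21.5 -97.8] |150| rot [-3.000e-02 -3.511e+01 -9.000e-02] |35.1|
shift [126.8  70.  -99.2] |176| rot [  9.84 -34.18 -31.26] |47.4|
```

{"fn": "arm_command", "kwargs": {"rows": [[[8, 2, -7, 0, -2, 0], [16, 3, -14, 0, -4.5, 0], [24, 5, -21, 0, -7, 0], [32, 6, -28, 0, -10, 0], [40, 8, -35, 0, -12.5, 0], [48, 9, -42, 0, -15, 0], [56, 11, -49, 0, -17.5, 0], [64, 12, -56, 0, -20, 0], [72, 14, -63, 0, -22.5, 0], [80, 15, -70, 0, -25, 0], [88, 17, -77, 0, -27.5, 0], [96, 18, -84, 0, -30, 0], [104, 20, -91, 0, -32.5, 0], [111, 21, -98, 0, -35, 0], [111, 21, -98, 0, -35.1, 0], [111, 21, -98, 0, -35.1, 0], [111, 21, -98, 0, -35.1, 0]]]}}

```text
clock: 6.52
eef_pos: [538.9, 199.9, 298.4]
tool_rot: [3.14, 0.001, -0.239]
force: [-1.1, 0.8, -1.0]
width: 7.3
```

Run:
```python
from h import *
s,p,r=cur();print(s["qpos"].round(2),s["width"],s["force"])
bx=np.array([np.cos(np.radians(18.6)),np.sin(np.radians(18.6)),0])
rel([540,200,300],tool(hh,[0,0,-1]))
rel([608.3,-203.5,300],tool(bx,[0,0,-1]))
```

```text
[-0.16  0.47 -0.38  1.64  0.19  1.07 -0.83] 7.30918351785141 [-1.10890272  0.75110884 -1.04430233]
shift [ 1.  -0.4 -1.6] |2| rot [ 0.08  0.08 -0.1 ] |0.2|
shift [163.  375.5  -1.3] |409| rot [  0.06   0.11 -32.3 ] |32.3|
```

{"fn": "arm_command", "kwargs": {"rows": [[[8, 19, 0, 0, 0, -1.6], [16, 38, 0, 0, 0, -3.2], [25, 56, 0, 0, 0, -4.8], [33, 75, 0, 0, 0, -6.5], [41, 94, 0, 0, 0, -8], [49, 113, 0, 0, 0, -9.7], [57, 131, 0, 0, 0, -11.3], [65, 150, 0, 0, 0, -13], [73, 169, 0, 0, 0, -14.5], [81, 188, 0, 0, 0, -16], [90, 206, 0, 0, 0, -17.8], [98, 225, 0, 0, 0, -19.4], [106, 244, 0, 0, 0, -21], [114, 263, 0, 0, 0, -22.6], [122, 282, 0, 0, 0, -24.2], [130, 300, 0, 0, 0, -25.8], [139, 320, 0, 0, 0, -27.5], [147, 338, 0, 0, 0, -29], [155, 357, 0, 0, 0, -30.7], [163, 375.5, 0, 0, 0.1, -32.3]]]}}

```text
clock: 8.18
eef_pos: [608.6, -203.0, 298.5]
tool_rot: [3.142, 0.0, 0.328]
force: [0.3, -0.6, -0.9]
width: 7.1
```

{"fn": "arm_command", "kwargs": {"rows": [[[0, 0, 0, 0, 0, 0], [0, 0, 0, 0, 0, 0], [0, 0, 0, 0, 0, 0]]]}}

```text
clock: 8.43
eef_pos: [608.8, -201.3, 298.8]
tool_rot: [-3.14, -0.001, 0.326]
force: [-0.1, 0.9, -1.1]
width: 7.2
```

Run:
```python
from h import *
from cell import get_image
s,p,r=cur();print(s["qpos"].round(2),s["width"],s["force"],p)
bx=np.array([np.cos(np.radians(18.6)),np.sin(np.radians(18.6)),0])
rel([608.3,-203.5,300],tool(bx,[0,0,-1]))
for n in ["wrist","side","top"]:
    d=get_image(n);np.savez(n+"5.npz",**d)
    im=d["pixels"][:,:,::-1]
    if n=="side": im=cv2.resize(im[120:310,200:400],None,fx=3,fy=3,interpolation=2)
    cv2.imwrite(f"pics/{n}5.png",im)
```

```text
[ 0.54  0.59 -0.46  1.45  0.27  1.17  0.37] 7.162294134967263 [-0.07582076  0.88926008 -1.0995999 ] [ 608.78465417 -201.32107248  298.84751697]
shift [-1.2  1.9 -1.2] |3| rot [-0.07 -0.03  0.08] |0.1|
```

View pics/wrist5.png

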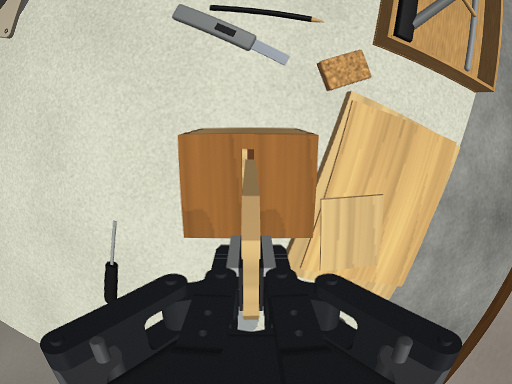

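View pics/side5.png

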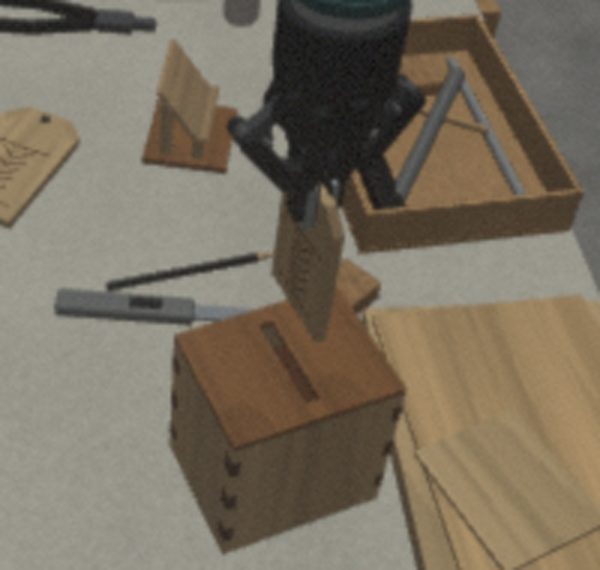

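```bash
cat >> h.py <<'E'
def fish(d):
    K=d["K"];v,u=np.mgrid[0:384,0:512];x=(u-K[0,2])/K[0,0];y=(v-K[1,2])/K[1,1];th=np.hypot(x,y);z=d["z_map"]
    k=np.tan(th)/np.maximum(th,1e-9)
    return np.stack([x*k*z,-y*k*z,-z],-1)@d["pose"][:3,:3].T+d["pose"][:3,3]
E
python3 - <<'E'
from h import *
np.set_printoptions(precision=1,suppress=True)
s,p,r=cur()
d=load("wrist5.npz");P=fish(d);T=r.inv().apply((P-p).reshape(-1,3)).reshape(P.shape)
# tag
m=(abs(T[...,0])<15)&(T[...,2]>10)&(T[...,2]<100)&(abs(T[...,1])<60)
for a in range(10,100,10):
    q=T[m&(T[...,2]>=a)&(T[...,2]<a+10)]
    if len(q)>3: print(a,len(q),"x",np.percentile(q[:,0],[2,50,98]),"y",np.percentile(q[:,1],[2,98]),"z",q[:,2].max())
lid=(T[...,2]>140)&(T[...,2]<157)
Q=T[lid]; print("lid",len(Q),np.median(Q[:,2]),cv2.minAreaRect(Q[:,:2].astype(np.float32)),np.percentile(Q[:,0],[1,99]),np.percentile(Q[:,1],[1,99]))
for n in ["side","top"]:
    d=load(n+"5.npz");u0,u1,v0,v1=(280,330,180,240) if n=="side" else (290,375,110,190)
    C=cloud(d,u0,u1,v0,v1).reshape(-1,3);C=r.inv().apply(C-p)
    m=(abs(C[:,0])<15)&(C[:,2]>5)&(C[:,2]<95)&(abs(C[:,1])<60)
    q=C[m];
    if len(q)>3:
        print(n,len(q),"x",np.percentile(q[:,0],[2,50,98]),"y",np.percentile(q[:,1],[2,98]),"z",np.percentile(q[:,2],[2,98]))
        A=np.c_[q[:,2],np.ones(len(q))];print(np.linalg.lstsq(A,q[:,0],rcond=None)[0])
d=load("wrist5.npz")
cv2.imwrite("pics/c_w5.png",cv2.resize(d["pixels"][120:250,170:330,::-1],None,fx=5,fy=5,interpolation=2))
E
```

```text
10 64 x [-4.6 -0.8  3.1] y [-34.3 -33.8] z 19.990562517982376
20 50 x [-4.2 -0.8  3.2] y [-34.5 -33.9] z 29.992448322031052
30 48 x [-4.5 -0.8  2.9] y [-34.5 -34. ] z 39.9038954671629
40 41 x [-4.7 -0.8  3. ] y [-34.6 -34.2] z 49.75744266446341
50 28 x [-4.5 -0.9  2.8] y [-34.7 -34.2] z 59.83138968120884
60 29 x [-4.5 -0.9  2.7] y [-34.7 -34.3] z 69.55961678874473
70 22 x [-4.6 -0.9  2.8] y [-34.8 -34.4] z 78.3767103043107
80 22 x [-4.8 -0.9  2.9] y [-34.9 -34.5] z 87.29244964156558
lid 12545 149.38064849023957 ((-3.6331787109375, 3.555797576904297), (140.99246215820312, 110.16719818115234), 0.23045137524604797) [-72.4  65.1] [-50.6  56.8]
side 589 x [-3.9 -2.6  4.5] y [-33.5  35.6] z [ 7.2 87.7]
[-0.  -2.1]
top 64 x [-2.9 -2.5  5.2] y [-37.2   5.2] z [ 9.8 88.9]
[-0.  -0.7]
```

View pics/c_w5.png

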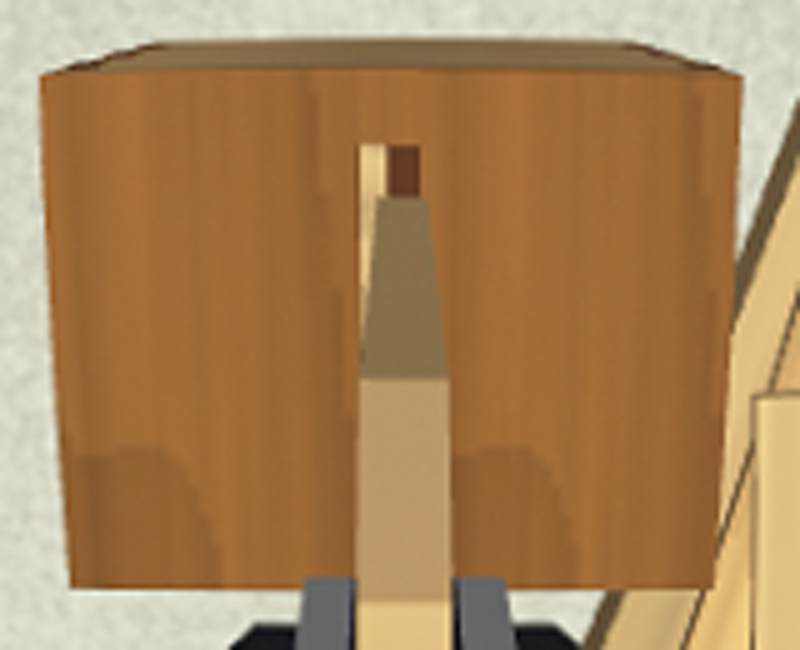

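Run:
```python
from h import *
np.set_printoptions(precision=1,suppress=True)
s,p,r=cur()
d=load("wrist5.npz");P=fish(d);T=r.inv().apply((P-p).reshape(-1,3)).reshape(P.shape)
for v in range(146,161,2):
    print(v,[tuple(T[v,u].round(0).astype(int)) for u in range(238,260)])
# lid-plane intersection of slot edges
K=d["K"]
def ray(u,v):
    x=(u-K[0,2])/K[0,0];y=(v-K[1,2])/K[1,1];th=np.hypot(x,y);k=np.tan(th)/th
    return d["pose"][:3,:3]@np.array([x*k,-y*k,-1])
o=r.inv().apply(d["pose"][:3,3]-p)
for cu,cv_ in [(360,165),(420,165),(390,145)]:
    q=r.inv().apply(ray(170+cu/5-.4,120+cv_/5-.4));print(o+q*(149.4-o[2])/q[2])
```

```text
146 [(np.int64(-13), np.int64(-39), np.int64(150)), (np.int64(-12), np.int64(-39), np.int64(148)), (np.int64(-11), np.int64(-39), np.int64(150)), (np.int64(-10), np.int64(-39), np.int64(150)), (np.int64(-9), np.int64(-39), np.int64(149)), (np.int64(-8), np.int64(-39), np.int64(150)), (np.int64(-7), np.int64(-39), np.int64(150)), (np.int64(-6), np.int64(-39), np.int64(150)), (np.int64(-5), np.int64(-39), np.int64(149)), (np.int64(-4), np.int64(-39), np.int64(151)), (np.int64(-3), np.int64(-39), np.int64(150)), (np.int64(-2), np.int64(-39), np.int64(150)), (np.int64(0), np.int64(-70), np.int64(-142)), (np.int64(0), np.int64(-39), np.int64(150)), (np.int64(1), np.int64(-39), np.int64(149)), (np.int64(2), np.int64(-39), np.int64(150)), (np.int64(3), np.int64(-39), np.int64(149)), (np.int64(4), np.int64(-39), np.int64(149)), (np.int64(5), np.int64(-39), np.int64(149)), (np.int64(6), np.int64(-39), np.int64(149)), (np.int64(7), np.int64(-39), np.int64(150)), (np.int64(8), np.int64(-39), np.int64(149))]
148 [(np.int64(-13), np.int64(-37), np.int64(149)), (np.int64(-12), np.int64(-37), np.in
[... 6349 characters left out ...]
 np.int64(87)), (np.int64(-4), np.int64(-35), np.int64(87)), (np.int64(-3), np.int64(-35), np.int64(87)), (np.int64(-2), np.int64(-35), np.int64(85)), (np.int64(-2), np.int64(-35), np.int64(86)), (np.int64(-1), np.int64(-35), np.int64(85)), (np.int64(0), np.int64(-35), np.int64(86)), (np.int64(1), np.int64(-35), np.int64(87)), (np.int64(1), np.int64(-35), np.int64(87)), (np.int64(2), np.int64(-35), np.int64(86)), (np.int64(3), np.int64(-35), np.int64(85)), (np.int64(5), np.int64(-25), np.int64(149)), (np.int64(6), np.int64(-25), np.int64(149)), (np.int64(7), np.int64(-25), np.int64(150)), (np.int64(8), np.int64(-25), np.int64(149))]
[ -9.4 -32.3 149.4]
[  2.4 -32.3 149.4]
[ -3.5 -36.3 149.4]
```

{"fn": "arm_command", "kwargs": {"rows": [[[-1, 1, 12, 0, 0, 0], [-2, 2, 25, 0, 0, 0], [-2.6, 2.6, 38, 0, 0, 0], [-2.6, 2.6, 48, 0, 0, 0], [-2.6, 2.6, 52, 0, 0, 0], [-2.6, 2.6, 52, 0, 0, 0], [-2.6, 2.6, 52, 0, 0, 0]]]}}

```text
clock: 9.17
eef_pos: [608.0, -206.0, 247.8]
tool_rot: [3.141, -0.002, 0.325]
force: [0.4, -1.1, -0.4]
width: 7.1
```

Run:
```python
from h import *
from cell import get_image
np.set_printoptions(precision=1,suppress=True)
s,p,r=cur();print(p,s["tool_rot"],s["force"])
d=get_image("wrist");np.savez("wrist6.npz",**d)
P=fish(d);T=r.inv().apply((P-p).reshape(-1,3)).reshape(P.shape)
m=(abs(T[...,0])<15)&(T[...,2]>10)&(T[...,2]<92)&(abs(T[...,1])<60)
q=T[m&(T[...,2]>60)];print("tag x",np.percentile(q[:,0],[2,50,98]),"y",np.percentile(q[:,1],[2,98]),"z",q[:,2].max())
lid=(T[...,2]>93)&(T[...,2]<102)&(abs(T[...,0])<80);Q=T[lid];print(np.median(Q[:,2]),cv2.minAreaRect(Q[:,:2].astype(np.float32)))
cv2.imwrite("pics/w6.png",cv2.resize(d["pixels"][120:280,150:350,::-1],None,fx=4,fy=4,interpolation=2))
e=get_image("side");np.savez("side6.npz",**e);cv2.imwrite("pics/s6.png",cv2.resize(e["pixels"][170:310,230:350,::-1],None,fx=5,fy=4,interpolation=2))
```

```text
[ 608.  -206.   247.8] [ 3.1 -0.   0.3] [ 0.4 -1.1 -0.4]
tag x [-4.2 -0.5  3.3] y [-34.6 -34.1] z 86.59005867742852
97.717869472021 ((-0.944915771484375, -0.3918418884277344), (141.2473602294922, 111.0718765258789), 0.0708107203245163)
```

View pics/w6.png

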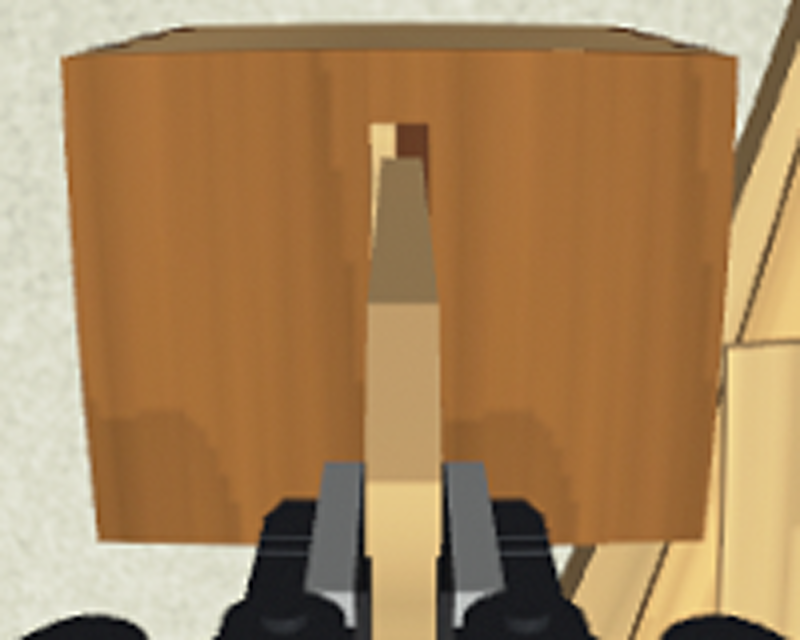

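View pics/s6.png

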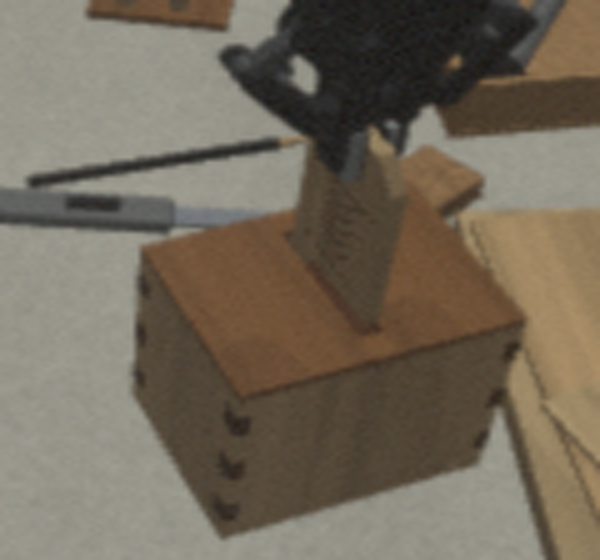

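{"fn": "arm_command", "kwargs": {"rows": [[[-0.4, -0.8, 2, 0, 0, 0], [-0.4, -0.8, 6, 0, 0, 0], [-0.4, -0.8, 10, 0, 0, 0], [-0.4, -0.8, 14, 0, 0, 0], [-0.4, -0.8, 18, 0, 0, 0], [-0.4, -0.8, 18, 0, 0, 0]]]}}

```text
clock: 9.77
eef_pos: [606.4, -205.8, 228.2]
tool_rot: [-3.141, 0.0, 0.325]
force: [1.0, -0.0, -0.3]
width: 6.9
```

Run:
```python
from h import *
from cell import get_image
np.set_printoptions(precision=2,suppress=True)
s,p,r=cur();print(p,s["tool_rot"],s["force"],s["torque"])
d=get_image("wrist")
cv2.imwrite("pics/w7.png",cv2.resize(d["pixels"][120:280,150:350,::-1],None,fx=4,fy=4,interpolation=2))
```

```text
[ 606.39 -205.83  228.21] [-3.14  0.    0.32] [ 1.01 -0.03 -0.31] [0.01 0.03 0.02]
```

View pics/w7.png

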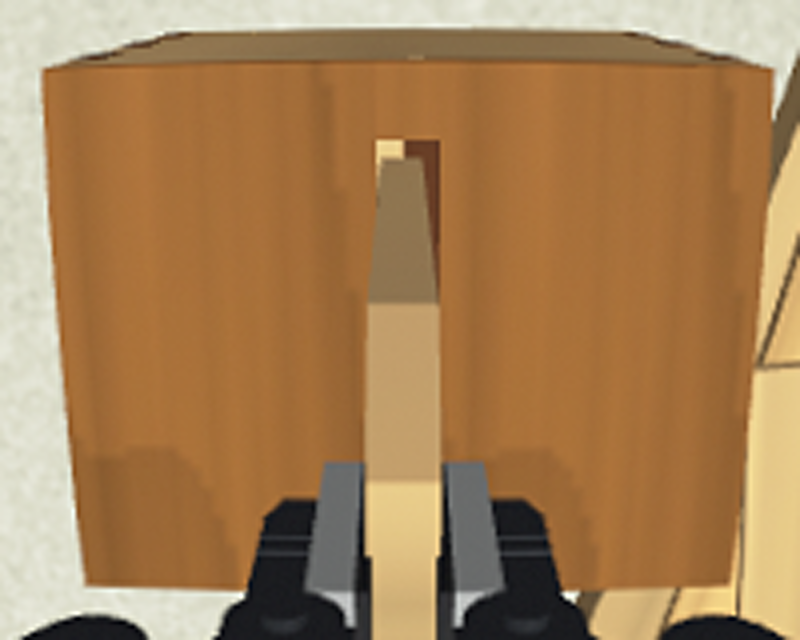

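{"fn": "arm_command", "kwargs": {"rows": [[[0, 0, 5, 0, 0, 0], [0, 0, 10, 0, 0, 0], [0, 0, 15, 0, 0, 0], [0, 0, 20, 0, 0, 0], [0, 0, 25, 0, 0, 0], [0, 0, 30, 0, 0, 0], [0, 0, 30, 0, 0, 0], [0, 0, 30, 0, 0, 0]]]}}

```text
clock: 10.48
eef_pos: [606.9, -205.8, 199.0]
tool_rot: [-3.141, -0.001, 0.325]
force: [-0.2, 0.7, -0.9]
width: 7.5
```

{"fn": "arm_command", "kwargs": {"rows": [[[0, 0, 2, 0, 0, 0], [0, 0, 4, 0, 0, 0], [0, 0, 6, 0, 0, 0], [0, 0, 8, 0, 0, 0], [0, 0, 8, 0, 0, 0]]]}}

```text
clock: 10.9
eef_pos: [607.8, -205.5, 194.6]
tool_rot: [3.14, -0.003, 0.325]
force: [-3.3, 0.9, 16.0]
width: 7.3
```

{"fn": "arm_command", "kwargs": {"rows": [[[0, 0, -4, 0, 0, 0], [0.2, 0, -8, 0, 0, 0], [1.1, 0, -8, 0, -1, 0], [2.1, 0, -8, 0, -2, 0], [3, 0, -8, 0, -3, 0], [4, 0, -8, 0, -4, 0], [4.9, 0, -8, 0, -5, 0], [5.8, 0, -7.7, 0, -6, 0], [6.7, 0, -7.6, 0, -7, 0], [7.6, 0, -7.5, 0, -8, 0], [8.5, 0, -7.4, 0, -9, 0], [9.4, 0, -7.2, 0, -10, 0], [9.4, 0, -7.2, 0, -10, 0], [9.4, 0, -7.2, 0, -10, 0]]]}}

```text
clock: 12.07
eef_pos: [616.2, -202.5, 198.4]
tool_rot: [-3.142, 0.174, 0.325]
force: [-1.0, -0.4, -0.3]
width: 7.4
```

Run:
```python
from h import *
from cell import get_image
np.set_printoptions(precision=2,suppress=True)
s,p,r=cur();print(p,s["tool_rot"],s["force"],s["torque"],s["width"])
bx=np.array([np.cos(np.radians(18.6)),np.sin(np.radians(18.6)),0])
z=r.as_matrix()[:,2]
for h_ in (147,102): q=p+z*(p[2]-h_)/-z[2]; print(h_,(q-np.array([608.3,-203.5,h_]))@bx)
d=get_image("wrist");np.savez("wrist8.npz",**d)
cv2.imwrite("pics/w8.png",cv2.resize(d["pixels"][120:280,150:350,::-1],None,fx=4,fy=4,interpolation=2))
```

```text
[ 616.22 -202.51  198.4 ] [-3.14  0.17  0.33] [-1.01 -0.44 -0.29] [ 0.08 -0.17  0.01] 7.381653487518134
147 -1.189938368060239
102 -9.076849829720391
```

View pics/w8.png

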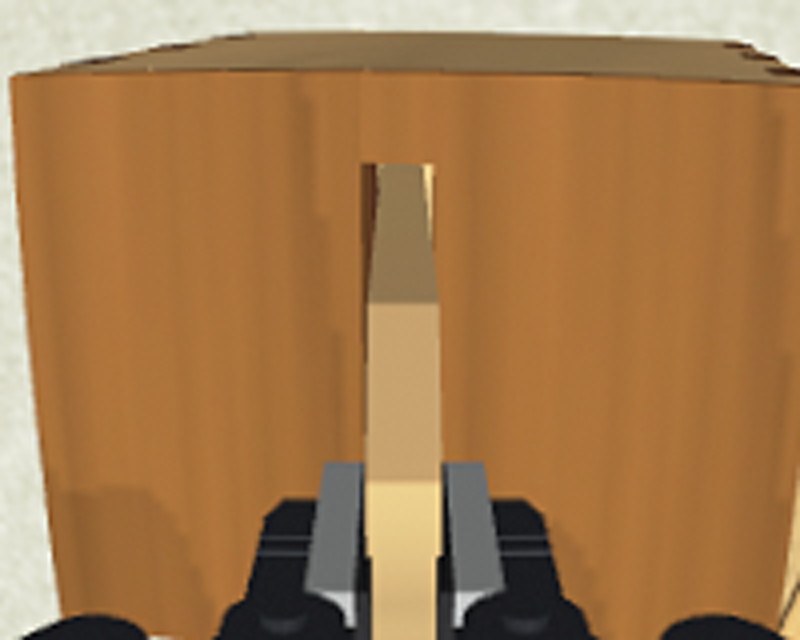

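Run:
```python
from h import *
np.set_printoptions(precision=1,suppress=True)
s,p,r=cur()
d=load("wrist8.npz");P=fish(d)
b=R.from_euler("z",18.6,degrees=True)
B=b.inv().apply((P-np.array([608.3,-203.5,0])).reshape(-1,3)).reshape(P.shape)
for v in (162,164,166,170): print(v,[(u,)+tuple(int(x) for x in B[v,u].round()) for u in list(range(239,246))+list(range(254,262))])
```

```text
162 [(239, -8, 37, 151), (240, -8, 37, 150), (241, -8, 36, 145), (242, -16, 29, 104), (243, -15, 29, 103), (244, -34, 13, 7), (245, -9, 33, 124), (254, -3, 33, 122), (255, -2, 33, 123), (256, -20, 14, 6), (257, -18, 14, 6), (258, 4, 37, 149), (259, 5, 38, 151), (260, 5, 37, 150), (261, 6, 37, 150)]
164 [(239, -8, 36, 150), (240, -8, 36, 149), (241, -8, 35, 146), (242, -16, 28, 104), (243, -15, 28, 103), (244, -34, 11, 5), (245, -8, 33, 132), (254, -1, 33, 131), (255, -1, 33, 131), (256, -20, 11, 6), (257, -19, 11, 6), (258, 4, 36, 150), (259, 5, 36, 150), (260, 6, 36, 150), (261, 6, 36, 149)]
166 [(239, -9, 34, 150), (240, -8, 34, 149), (241, -8, 34, 146), (242, -16, 26, 104), (243, -15, 26, 104), (244, -34, 9, 6), (245, -6, 33, 141), (254, 0, 33, 140), (255, 1, 33, 139), (256, -20, 9, 6), (257, -19, 9, 5), (258, 4, 34, 148), (259, 5, 35, 150), (260, 32, 68, 339), (261, 6, 35, 149)]
170 [(239, -8, 32, 150), (240, -8, 31, 149), (241, -8, 31, 147), (242, -16, 23, 103), (243, -15, 23, 105), (244, -4, 33, 155), (245, -4, 33, 154), (254, 2, 33, 153), (255, 3, 33, 153), (256, 3, 33, 153), (257, -18, 5, 7), (258, 4, 32, 150), (259, 5, 32, 149), (260, 5, 32, 149), (261, 6, 32, 149)]
```

{"fn": "arm_command", "kwargs": {"rows": [[[0, 0, 3, 0, 0, 0], [0, 0, 6, 0, 0, 0], [0, 0, 9, 0, 0, 0], [0, 0, 12, 0, 0, 0], [0, 0, 15, 0, 0, 0], [0, 0, 15, 0, 0, 0]]]}}

```text
clock: 12.62
eef_pos: [612.9, -203.8, 183.0]
tool_rot: [-3.141, 0.175, 0.324]
force: [0.5, -1.0, -0.9]
width: 7.3
```

{"fn": "arm_command", "kwargs": {"rows": [[[0, 0, 3, 0, 0, 0], [0, 0, 6, 0, 0, 0], [0, 0, 9, 0, 0, 0], [0, 0, 12, 0, 0, 0], [0, 0, 14, 0, 0, 0], [0, 0, 14, 0, 0, 0], [0, 0, 14, 0, 0, 0]]]}}

```text
clock: 13.2
eef_pos: [611.2, -204.5, 169.9]
tool_rot: [3.142, 0.173, 0.325]
force: [-0.4, -0.5, -0.3]
width: 7.0
```

Run:
```python
from h import *
from cell import get_image
np.set_printoptions(precision=2,suppress=True)
s,p,r=cur();print(p,s["tool_rot"],s["force"],s["torque"],s["width"])
d=get_image("wrist")
cv2.imwrite("pics/w9.png",cv2.resize(d["pixels"][100:300,130:370,::-1],None,fx=3,fy=3,interpolation=2))
e=get_image("side");cv2.imwrite("pics/s9.png",cv2.resize(e["pixels"][170:310,230:350,::-1],None,fx=5,fy=4,interpolation=2))
```

```text
[ 611.21 -204.48  169.94] [3.14 0.17 0.32] [-0.4  -0.47 -0.32] [ 0.02 -0.21 -0.02] 7.0481631719917495
```

View pics/s9.png

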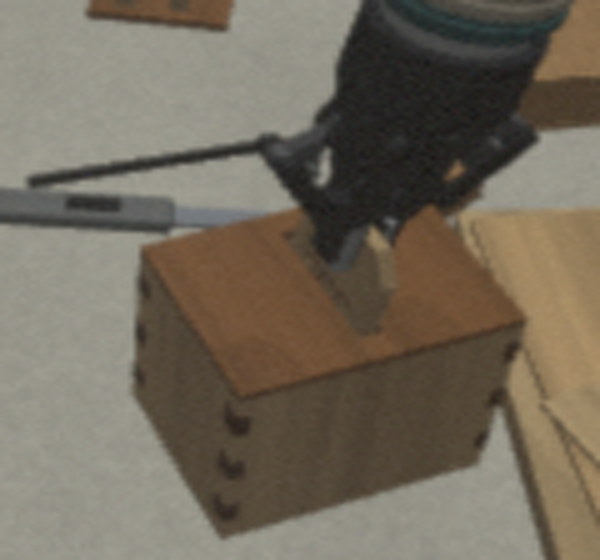

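View pics/w9.png

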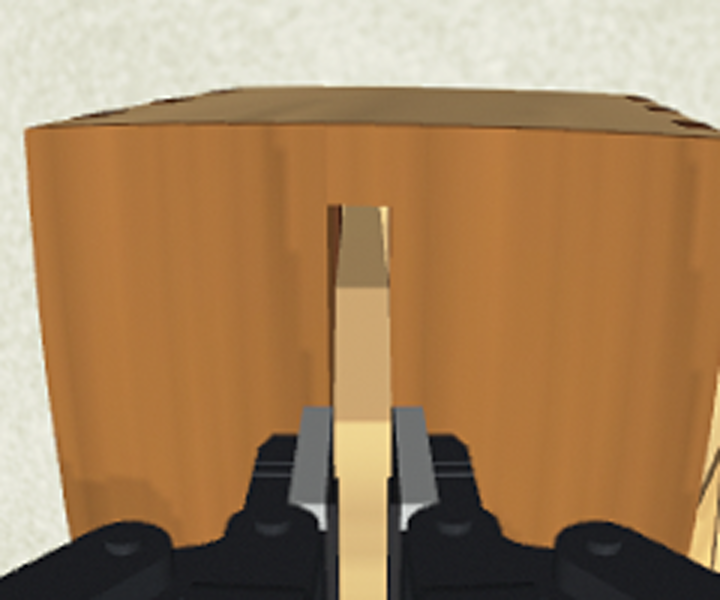

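{"fn": "arm_command", "kwargs": {"rows": [[[0, 0, 0, 0, 0, 0], [0, 0, 0, 0, 0, 0], [0, 0, 0, 0, 0, 0], [0, 0, 0, 0, 0, 0], [0, 0, 0, 0, 0, 0], [0, 0, 0, 0, 0, 0]]], "claw": -0.2}}

```text
clock: 13.8
eef_pos: [611.4, -204.4, 170.2]
tool_rot: [3.141, 0.173, 0.325]
force: [0.1, 0.4, 0.6]
width: 34.2
```

Run:
```python
from h import *
from cell import get_image
s,p,r=cur();print(p,s["force"],s["width"])
d=get_image("wrist")
cv2.imwrite("pics/w10.png",cv2.resize(d["pixels"][100:300,130:370,::-1],None,fx=3,fy=3,interpolation=2))
```

```text
[ 611.3687675  -204.43541704  170.15262972] [0.13461171 0.40640333 0.63214263] 34.22933470646382
```

View pics/w10.png

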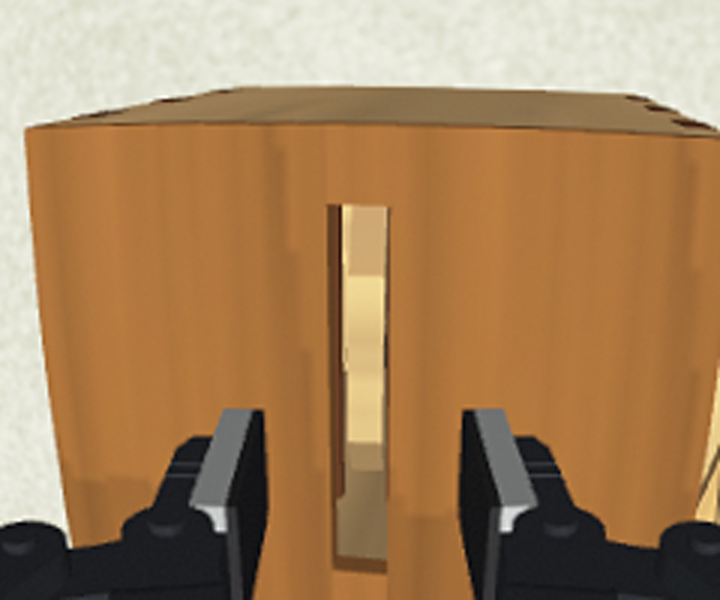

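Tag dropped below the lid. Its top edge shows inside the slot opening, crop (365,355). Retract upward along the tool axis and check its depth.

{"fn": "arm_command", "kwargs": {"rows": [[[0, 0, -8, 0, 0, 0], [0, 0, -20, 0, 0, 0], [0, 0, -35, 0, 0, 0], [0, 0, -55, 0, 0, 0], [0, 0, -75, 0, 0, 0], [0, 0, -95, 0, 0, 0], [0, 0, -115, 0, 0, 0], [0, 0, -130, 0, 0, 0], [0, 0, -130, 0, 0, 0], [0, 0, -130, 0, 0, 0], [0, 0, -130, 0, 0, 0]]]}}

```text
clock: 14.77
eef_pos: [632.1, -197.3, 297.8]
tool_rot: [-3.142, 0.174, 0.325]
force: [0.1, 0.1, 0.6]
width: 34.4
```

Run:
```python
from h import *
from cell import get_image
s,p,r=cur();print(s["clock"],p,s["force"],s["width"])
d=get_image("wrist");np.savez("wrist11.npz",**d);P=fish(d)
b=R.from_euler("z",18.6,degrees=True)
B=b.inv().apply((P-np.array([608.3,-203.5,0])).reshape(-1,3)).reshape(P.shape)
m=(abs(B[...,0]+1.5)<30)&(abs(B[...,1])<45)&(B[...,2]<144)&(B[...,2]>-20)
print(np.histogram(B[m][:,2],bins=np.arange(-20,150,10)))
q=B[m&(B[...,2]>115)];print("lid-slot pts",len(q),np.round(q.max(0)) if len(q) else "")
hi=(abs(B[...,0])<65)&(abs(B[...,1])<50)&(B[...,2]>153)&(B[...,2]<200);print("above lid",hi.sum())
cv2.imwrite("pics/w11.png",d["pixels"][:,:,::-1])
e=get_image("side");cv2.imwrite("pics/s11.png",e["pixels"][:,:,::-1])
```

```text
14.7667 [ 632.05125842 -197.25840442  297.79866812] [0.06390707 0.08761416 0.56021674] 34.41058869085601
(array([  0,   0,  16,   0,   0,   0,   0,   0,   0,   0,   0,   8,  99,
       111, 355,   0]), array([-20, -10,   0,  10,  20,  30,  40,  50,  60,  70,  80,  90, 100,
       110, 120, 130, 140]))
lid-slot pts 413 [ -1.  30. 144.]
above lid 0
```

View pics/w11.png

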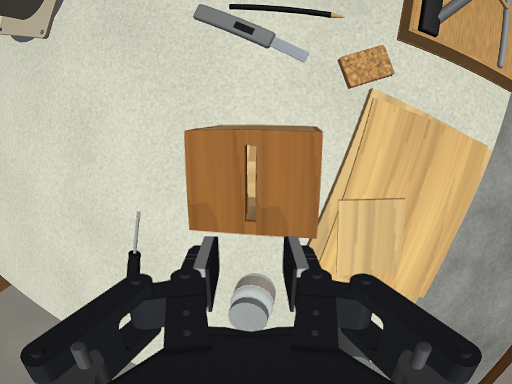

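View pics/s11.png

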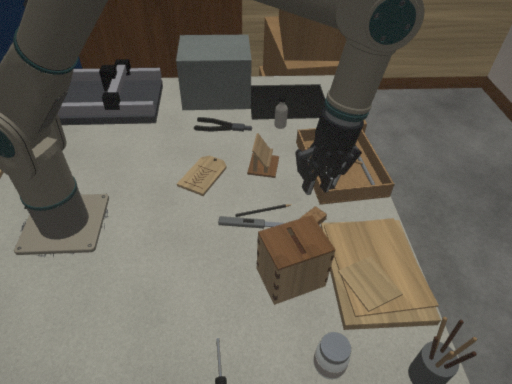

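Run:
```python
from cell import order
print(order.finish_job())
```

```text
the job is handed in; nothing more can be done
None
```

The plywood tag is inside the collecting box, and I handed the job in at about 15 s of the 64 s allowed.

**What I did:** I took the tag off the easel, not the larger look-alike lying flat on the table. I turned it upright and edge-on, and lowered it through the lid slot until it met the baffle at about 16 N. I backed off and tilted the foot about 10° to the robot's side, where depth readings through the slot showed the baffle's slot, roughly 7–8 mm off. The tag went through on the first tilt with no contact force, so no searching back and forth was needed. I then let go and backed the gripper off.

**Last checks:**
- **Tag:** Its top edge reads about 120–130 mm high. A tag standing on the floor should reach 126 mm, and the lid's underside is at 144 mm. It is standing, held by the baffle rather than lying flat, and nothing shows above the lid.
- **Gripper:** It is clear of everything, about 150 mm above the lid, and the wrist force is near zero.
- **Other things on the table:** They look unmoved in the final side view, judged by eye and not measured.
- **Disagreements:** The cameras disagreed by 1–3 mm on absolute positions, but agreed to a fraction of a millimetre on the tag's offset from the slot across its width. The two depth estimates of the baffle offset were about 8.1 and 6.7 mm. The first arm move stopped about 10 mm short, and I corrected it before the grasp.

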